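# Refit the spring clip that locks the core tube of a nest-box mould

### The arm

A 6-joint arm with a two-finger parallel gripper is mounted at the origin on the work surface. World frame = base frame: x ahead of the robot, y to its left, z up, the work surface at z = 0. Lengths are in m, angles in rad, forces in N, time in s.
With the tool pointing down it reaches from about 0.225 to 0.875 m from the base axis. Payload 3.4 kg.
Tool frame: the origin (TCP) lies at the very end of the fingers, on their centre line; the grasp point (between the pads) lies behind it (manip.tcp_to_grasp is the z of the grasp point in the tool frame, in m); z points along the fingers, y is the direction in which the jaws open and shut (so a half turn about z gives the same grasp; the last joint's range is limited). The gripper opens to 85 mm and grips with 20 to 120 N. Pads are 22 mm wide; open, the fingers measure 114 mm over their backs; the gripper's body (76 mm by 85 mm) begins 54 mm behind the grasp point. The pads swing forward as they close: fully open they stand 13 mm farther back than shut.
Start: joints at [0.983, 0.276, 1.505, -0, 1.361, -0.121], TCP at [0.259, 0.514, 0.231] pointing down, gripper open.
Joint ranges: [-2.89, 2.89], [-0.75, 2.08], [0.22, 2.7], [-1.18, 4.32], [0.11, 2.71], [-2.7, 2.7]. Speed limits (rad/s): [2.57, 2.57, 3.14, 3.14, 3.14, 3.14].

### API

Orientations are given as a unit quaternion [w, x, y, z].
In Python, from rig import manip, eyes gives the robot as it stands.
- The arm moves only by the tool servo_tool, never from a script. Its argument "increments" is a list of rows, each an object with "slide": the shift along the tool's x, y, z in m, a list of three; "spin": the turn about the tool's z in degrees. A call has 1 to 8 rows; each row shifts and turns the commanded pose from where the row before left it, along the tool's axes as they then stand; what a row does not reach is not made up. A row lasts 1/10 s, in which the tool goes at most 50 mm and 8.59 degrees, less where a joint would pass 70% of its speed; a pose out of reach is approached as far as the arm can. A call is refused whole if a number of a shift passes 0.05 or a number of a turn 8.59, either way. A call with a gripper value outside its range is refused whole. "hand" is the opening, from 0 (shut) to 1 (fully open), set as the call begins (left out, the last holds). The fingers move at their own pace and stop on an object; "newtons" is the grip in N (left out, the last holds). Time passes only in rows, so rows that do not move let the fingers close. It gives the time, the measured TCP pose, the force and the opening at its end, in the units of the state.
- manip.get_state(): the state, without advancing time (a new reading comes with each control period).
- eyes.get_image(name): name is "scene" or "top"; returns the picture (420x560x3 uint8, blue, green, red); there is no depth.
- eyes.calibration(name): a dict with "fx", "fy", "cx", "cy" (pixels), "k1" (the pictures are not rectified: a ray, as slopes to the right and down, at radius r is drawn at 1 + k1 r^2 times it, then the intrinsics apply), "rvec" (rotation vector, rad) and "tvec" (3), from world to camera coordinates, as OpenCV has them. Camera axes: x right, y down, z forward; pixel columns grow to the right and rows downward; lengths in m; the calibration is good to about 2 mm. A picture is of the moment at which its call begins. calibration takes no time and is no camera call.
- manip.sign_off(): hands the job in, once; it reports no verdict.
The state is a dict: "clock": time; "qpos": joint angles; "qd": joint speeds; "effort": joint torques, N m; "position": TCP position; "ee_rot": TCP orientation; "contact_force": force on the tool from outside, world axes, zero at the start; "moment": the same for the moment, N m; "width": finger opening in m.
Only numpy, scipy, OpenCV 4.12 (cv2) and the standard library are available. Lean on these libraries where they do the work, as an engineer would, in place of code of your own. Each camera call takes 0.05 s, during which the arm holds its last target.

### The job

The core tube of the nest-box mould has a pipe clip at one end only. Take the loose clip that fits the tube, push it down over the tube at the end without a clip, between the black rubber seal and the end cap, until its jaws snap past the tube and it sits fully home, then slide it along the tube against the seal so that it stays there with the seal squeezed by a millimetre or two. Push firmly, but do not force the clip or crush the seal, and leave the other things on the bench where they are.

Things in the scene. Friction and masses are not known exactly. Their poses are not given: they have to be found in the camera images.
- mould: Open plywood casting box, fixed to the bench, 180 mm (x) by 240 mm (y) by 120 mm high, on a base board 230 by 260 mm and 15 mm thick. Origin: centre of its underside on the bench. A white plastic core tube, 25 mm in diameter, runs along its y axis through both end walls, its axis 75 mm above the bench. The end without a clip is at +y.
- tube_wall (a point): Point on the tube's axis at the outer face of the mould's end wall, at the end without a clip, 75 mm above the bench. Its y axis runs along the tube away from the mould, z is up. The tube is bare from the seal to the end cap (33 mm in diameter), whose inner face is 70 mm from this point.
- seal (a joint): Squeeze of the black rubber seal (a ring 41 mm in diameter round the tube at this wall): 0 relaxed, grows in m as its outer face is pressed towards the wall. The relaxed face stands 7 to 24 mm out from the wall: how far differs each time and is not measured. It yields 1 mm for each 3 N, is spoilt beyond 3 mm and must be left squeezed by at least 0.8 mm.
- clip: The loose white nylon pipe clip that fits the tube, 45 g: two sprung jaws below (mouth 18 mm, flared to 36 mm), a block-shaped foot on top; 26 mm wide along its bore, 75 mm tall. It stands on its jaws, mouth down. Origin: centre of its underside. Its y axis is the bore's axis, z is up out of the foot.
- clip_foot (a point): Centre of the clip's foot, the block to grip: 16 mm thick along the clip's x, 26 mm along y, 42 mm high (21 mm above and below this point). It lies 38 mm above the bore's axis. Gripped across x, its flanks stay free to meet the seal.
- clip_bore (a point): Centre of the clip's bore, on the tube's axis when fully home. The flared jaws meet the tube when this is about 18 mm above the tube's axis; the push grows to 9 to 16 N at about 13 mm, falls to nothing at about 6 mm, then the jaws pull it home until the tube stops it. The jaws give way within 30 N of push; above that the clip counts as forced. Sliding it along the tube takes 4 to 10 N, steady; more means it has met the seal.
- big_clip: A loose clip of the same make for a 51 mm pipe, too large for this tube: 96 mm tall, 60 mm over its jaws, standing mouth down; bystander. Origin: centre of its underside.
- trowel: Steel gauging trowel with a wooden handle, 300 mm long, lying on the bench; bystander. Origin: on the bench where blade and handle meet.
- mix_bowl: Black rubber mixing bowl, 120 mm across and 60 mm high; bystander. Origin: centre of its underside.
Not all that is in view belongs to the job. What is shaped like the clip but blue, purple or red is not meant.

How it is judged:
On the way:
1. the clip is snapped fully home on the tube, between the seal and the end cap (x of clip_bore in the frame of tube_wall between -0.0025 and 0.0025 m and z of clip_bore in the frame of tube_wall between -0.0025 and 0.0025 m and angle between the y axis of clip_bore and the y axis of tube_wall, either way round below 0.1 rad and y of clip_bore in the frame of tube_wall between 0 and 0.06 m), for 0.2 s.
At the end, for the whole second after the job is handed in: The clip is snapped fully home on the tube between mould wall and end cap (bore on the tube's axis within 2.5 mm and 0.1 rad) and by itself holds the rubber seal squeezed by at least 0.8 mm, at rest (all of step 1 and value of joint seal above 0.0008 m and velocity of joint seal below 0.005 m/s); the robot touches nothing.
It fails at once if the clip is forced (all contact forces between clip and mould sum to over 60 N, of which the grip of the seated jaws is about 30 N) (contact force between clip and mould above 60 N).
It fails at once if the seal is crushed (pressed in by over 3 mm) (value of joint seal above 0.003 m).
It fails at once if the larger clip is shifted by over 30 mm (distance of big_clip from where it was at the start of the episode above 0.03 m).
It fails at once if the trowel is shifted by over 30 mm (distance of trowel from where it was at the start of the episode above 0.03 m).
It fails at once if the bowl is shifted by over 30 mm (distance of mix_bowl from where it was at the start of the episode above 0.03 m).
It also fails if it takes over 72 s, if anything falls off the work surface, if the arm or the gripper's body presses on something with over 40 N, if the wrist force passes 120 N, or if a joint passes its speed limit or range.

## Working session

There is one attempt and no reset: what is moved stays moved. The work goes in short steps, Python scripts to look and compute and a tool call to move; the robot and the scene stay as the last step left them, time stands still between calls to the robot, and variables do not carry over. Pictures are saved under pics/ and viewed, and the job is handed in when it is done.

Besides the shell and the picture viewer there is one more tool, called as name(argument=value, ...) on one line, values as JSON. servo_tool: Moves the arm, as the interface text tells. Its arguments: {"type":"object","properties":{"increments":{"type":"array","items":{"type":"object","properties":{"slide":{"type":"array","items":{"type":"number"}},"spin":{"type":"number"}}}},"hand":{"type":"number"},"newtons":{"type":"number"}},"required":["increments"]}

```bash
mkdir -p pics; ls; cat > h.py <<'E'
import numpy as np, cv2
from rig import manip, eyes
def cal(n):
    c=eyes.calibration(n); R=cv2.Rodrigues(np.array(c['rvec'],float))[0]; t=np.array(c['tvec'],float).ravel(); return c,R,t
def ray(n,u,v):
    c,R,t=cal(n); x=(u-c['cx'])/c['fx']; y=(v-c['cy'])/c['fy']; a,b=x,y
    for _ in range(30):
        k=1+c['k1']*(a*a+b*b); a,b=x/k,y/k
    return -R.T@t, R.T@np.array([a,b,1.])
def atz(n,u,v,z):
    o,d=ray(n,u,v); return o+d*(z-o[2])/d[2]
def proj(n,P):
    c,R,t=cal(n); p=R@np.array(P,float)+t; a,b=p[:2]/p[2]; k=1+c['k1']*(a*a+b*b)
    return np.array([c['fx']*a*k+c['cx'],c['fy']*b*k+c['cy']])
def tri(obs):
    A=np.zeros((3,3));B=np.zeros(3)
    for n,u,v in obs:
        o,d=ray(n,u,v); d/=np.linalg.norm(d); M=np.eye(3)-np.outer(d,d); A+=M;B+=M@o
    return np.linalg.solve(A,B)
E
python3 - <<'E'
from h import *
for n in('scene','top'):
    cv2.imwrite(f'pics/{n}0.png',eyes.get_image(n)); print(eyes.calibration(n), -cal(n)[1].T@cal(n)[2])
print(manip.get_state(), manip.tcp_to_grasp)
E
```

```text
pics
{'fx': 383.635230177877, 'fy': 383.635230177877, 'cx': 285.425270493026, 'cy': 203.13872576472522, 'k1': -0.0388851098690575, 'rvec': array([ 0.8549957 ,  2.51669705, -1.11711   ]), 'tvec': array([ 0.38594517, -0.19421697,  1.18702475])} [0.91905676 0.56821568 0.65434493]
{'fx': 391.04922008278885, 'fy': 391.04922008278885, 'cx': 276.8932755487131, 'cy': 208.83613838150322, 'k1': 0.016515867529004895, 'rvec': array([ 2.16424316, -2.20102379,  0.11256963]), 'tvec': array([0.03361542, 0.51317481, 0.96097818])} [0.42653863 0.03969602 1.00222077]
{'clock': 0.1, 'qpos': array([ 9.82988376e-01,  2.76548810e-01,  1.50600648e+00,  9.03061211e-06,
        1.36072874e+00, -1.21005858e-01]), 'qd': array([-0.00089383, -0.00185787, -0.00226655, -0.00078816, -0.00075681,
       -0.00201388]), 'effort': array([ 2.72495301e-03, -4.17699623e+01, -2.46405691e+01, -9.72967337e-05,
        5.82090259e-03, -1.23195534e-05]), 'position': array([0.25850642, 0.51307819, 0.23051652]), 'ee_rot': array([-2.97623260e-04,  2.31288520e-01,  9.72884837e-01, -7.91597695e-04]), 'contact_force': array([-0.38167608,  0.19082006,  0.19967368]), 'moment': array([-0.01234841,  0.04225542,  0.00400089]), 'width': 0.0857448828876883} -0.0187
```

View pics/scene0.png

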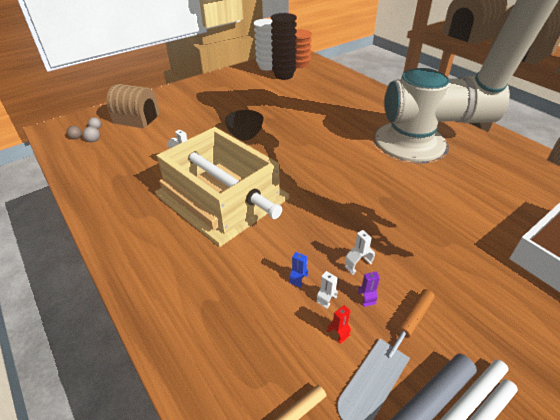

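View pics/top0.png

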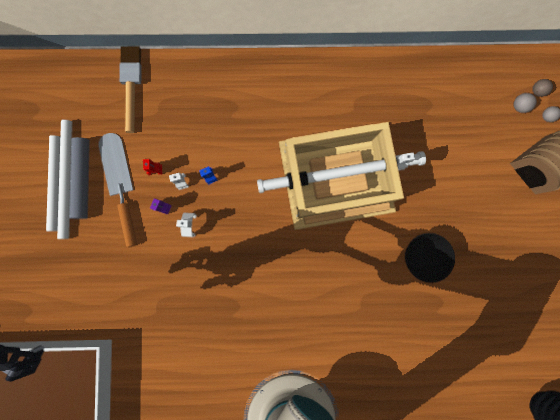

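Both views show two loose white clips. One is at scene (327,290) / top (179,181), the other at scene (361,252) / top (187,224). The second looks larger. Blue, purple and red lookalikes stand around them. I'll enlarge both white clips to confirm which is which.

```bash
python3 - <<'E'
from h import *
s=cv2.imread('pics/scene0.png');t=cv2.imread('pics/top0.png')
a=cv2.resize(s[220:350,270:400],(600,600),interpolation=cv2.INTER_CUBIC)
cv2.imwrite('pics/c1.png',a)
b=cv2.resize(t[150:250,130:230],(600,600),interpolation=cv2.INTER_CUBIC)
cv2.imwrite('pics/c2.png',b)
c=cv2.resize(t[110:240,240:440],(800,520),interpolation=cv2.INTER_CUBIC)
cv2.imwrite('pics/c3.png',c)
c=cv2.resize(s[120:250,150:300],(690,598),interpolation=cv2.INTER_CUBIC)
cv2.imwrite('pics/c4.png',c)
E
```

```text
(no output)
```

View pics/c1.png

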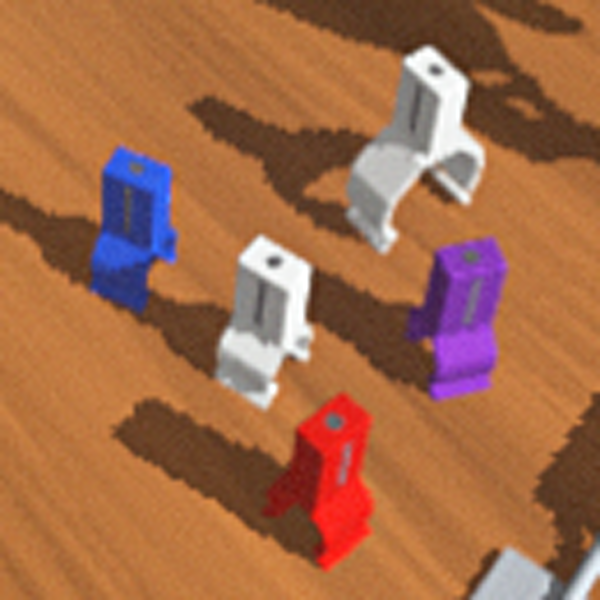

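View pics/c2.png

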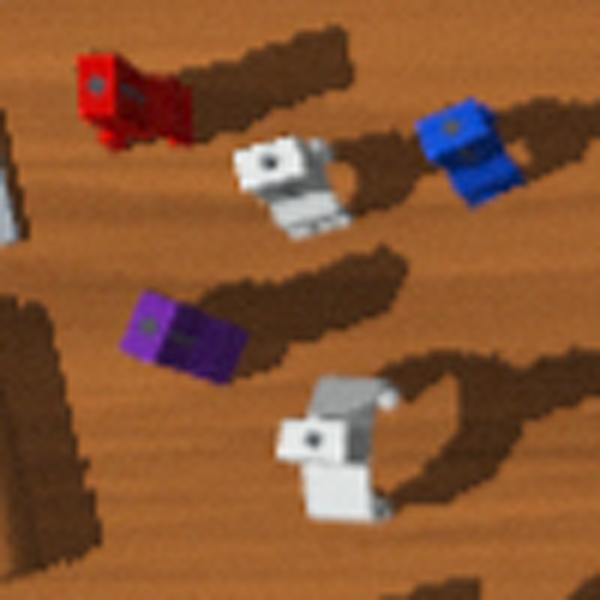

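View pics/c3.png

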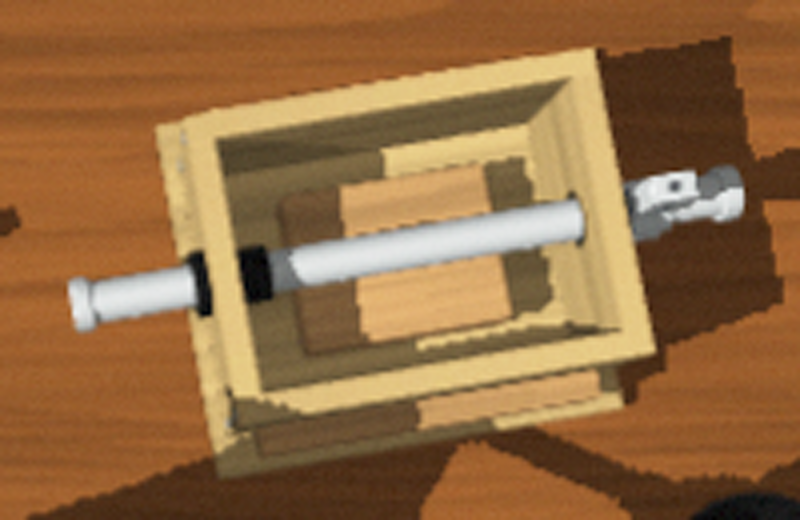

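View pics/c4.png

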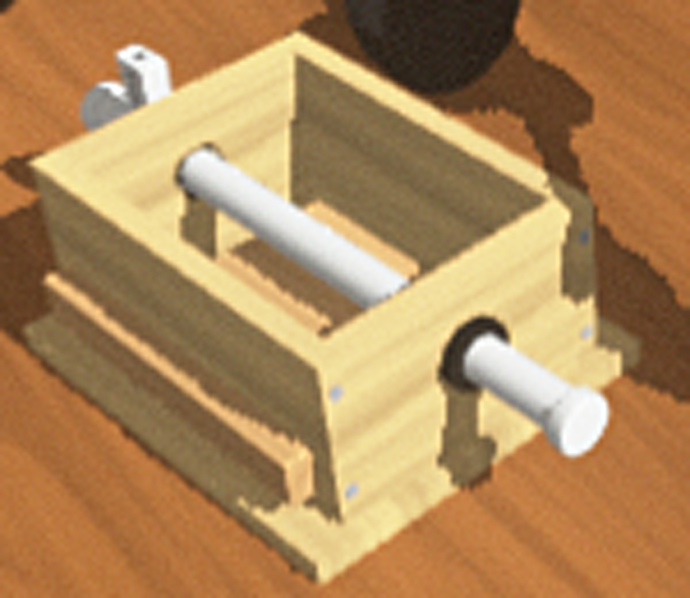

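```bash
python3 - <<'E'
from h import *
s=cv2.imread('pics/scene0.png');t=cv2.imread('pics/top0.png')
def crop(im,x,y,w,h,k,f):
    cv2.imwrite(f,cv2.resize(im[y:y+h,x:x+w],(w*k,h*k),interpolation=cv2.INTER_CUBIC))
crop(t,250,160,65,45,12,'pics/d1.png')
crop(s,240,175,60,50,12,'pics/d2.png')
crop(t,160,160,50,40,14,'pics/d3.png')
crop(s,305,260,50,50,12,'pics/d4.png')
print(tri([('top',174.4,176.6),('scene',329.0,276.2)]))
for z in(0.075,): print(atz('top',174.4,176.6,z),atz('scene',329,276.2,z))
E
```

```text
[0.59022862 0.26936862 0.07418068]
[0.59022021 0.26902933 0.075     ] [0.59055034 0.26992031 0.075     ]
```

View pics/d1.png

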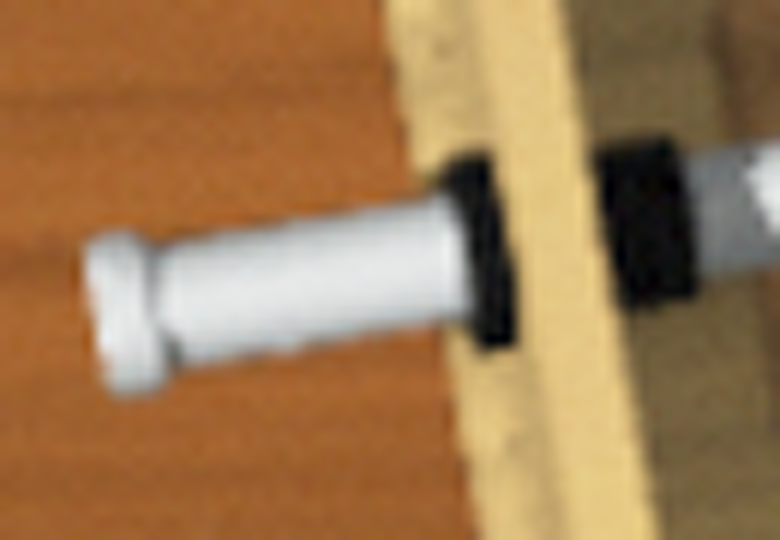

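View pics/d2.png

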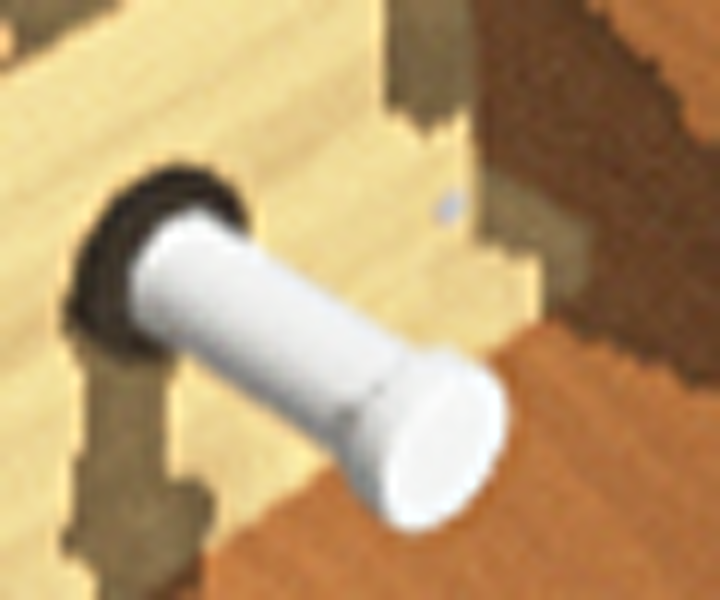

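View pics/d3.png

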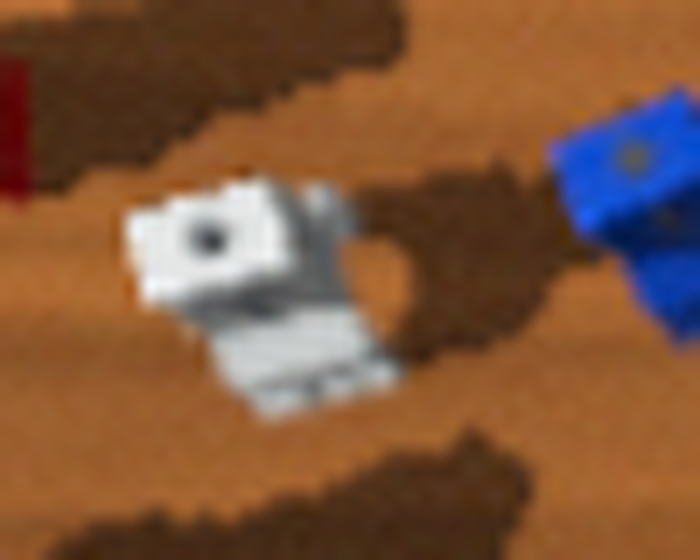

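View pics/d4.png

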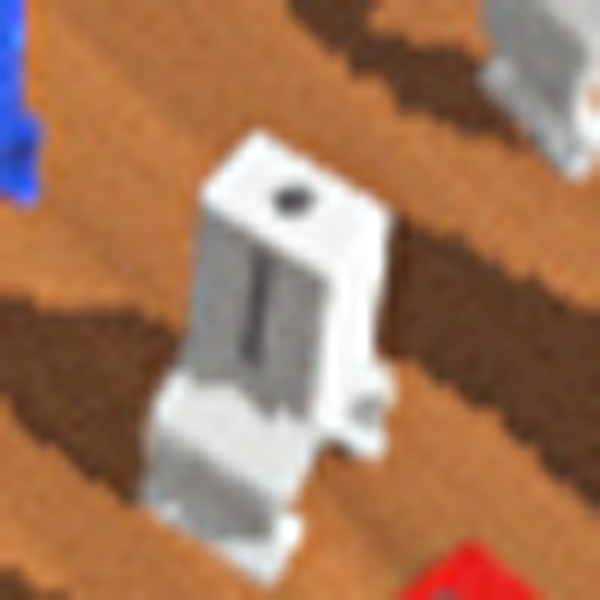

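```bash
cat > fit.py <<'E'
from h import *
from scipy.optimize import least_squares
T=lambda p,k,ox,oy:((p[0]+.5)/k-.5+ox,(p[1]+.5)/k-.5+oy)
# clip
top=[T(p,14,160,160) for p in[(127,212),(268,178),(293,270),(150,303)]]
sc=[T(p,12,305,260) for p in[(203,193),(325,275),(388,210),(258,130)]]
import itertools
def corners(q,sh=0):
    x,y,a=q; c,s=np.cos(a),np.sin(a)
    # local (cx, cy)
    L=[(-.008,-.013),(-.008,.013),(.008,.013),(.008,-.013)]
    return [np.array([x+c*u-s*v,y+s*u+c*v,.075]) for u,v in L]
P=np.array([atz('top',*p,.075) for p in top]);print(P);print(np.array([atz('scene',*p,.075) for p in sc]))
print(P.mean(0),np.linalg.norm(np.diff(P,axis=0),axis=1))
def order(pts,P): # match nearest
    return [min(pts,key=lambda q:np.linalg.norm(q-p)) for p in P]
def res(q):
    C=corners(q); r=[]
    for n,pts in(('top',top),('scene',sc)):
        pr=[proj(n,c) for c in C]
        for p in pts: r+=list(min((pp-np.array(p) for pp in pr),key=np.linalg.norm))
    return r
d=P[1]-P[0]
f=least_squares(res,[.5902,.2694,np.arctan2(d[1],d[0])-np.pi/2]);print('clip',f.x,np.degrees(f.x[2]),np.sqrt(2*f.cost/16), np.round(f.fun,1))
# tube
E={'top':[[(165,243),(440,197)],[(180,362),(465,318)]],'scene':[[(245,235),(400,345)],[(165,345),(335,455)]]}
off={'top':(250,160),'scene':(240,175)}
def axis(q,s): # s from wall along +y
    x,y,a,z=q; dy=np.array([-np.sin(a),np.cos(a),0]); return np.array([x,y,z])+dy*s
def sil(n,q,sg,s):
    c,R,t=cal(n); o=-R.T@t; A=axis(q,s); a=q[2]; d=np.array([-np.sin(a),np.cos(a),0])
    v=o-A; v-=d*(v@d); D=np.linalg.norm(v); v/=D; w=np.cross(d,v); th=np.arccos(.0125/D)
    return A+.0125*(np.cos(th)*v+sg*np.sin(th)*w)
def lres(q,full=False):
    r=[]
    for n in E:
        for e in E[n]:
            best=None
            for sg in(1,-1):
                a,b=proj(n,sil(n,q,sg,.02)),proj(n,sil(n,q,sg,.07)); u=(b-a)/np.linalg.norm(b-a)
                k=[u[0]*(T(p,12,*off[n])[1]-a[1])-u[1]*(T(p,12,*off[n])[0]-a[0]) for p in e]
                if best is None or np.linalg.norm(k)<np.linalg.norm(best): best=k
            r+=best
    return r
# wall top outer corners c3
cor=[T(p,4,240,110) for p in[(187,116),(597,48),(655,355),(232,418)]]
W=np.array([atz('top',*p,.12) for p in cor]);print('walltop',W,np.linalg.norm(np.diff(W,axis=0),axis=1))
c1=T((85,303),1,0,0)
cap_in=np.mean([atz('top',*T(p,12,250,160),.075)for p in[(152,240),(167,375)]],0);print('capin',cap_in)
a0=np.arctan2(-(W[0]-W[1])[0],(W[0]-W[1])[1]);a0=a0
print('yaw0',np.degrees(a0))
x0=[cap_in[0],cap_in[1],a0,.075]
def R2(q):
    d=np.array([-np.sin(q[2]),np.cos(q[2])])
    w=np.array([axis(q,70e-3)[:2]-cap_in[:2]])@d
    return lres(q)+[ (q[3]-.075)/.001*.3]+list(w/.002*.3)
f=least_squares(R2,x0);print('wall',f.x,np.degrees(f.x[2]),np.round(f.fun,2))
q=f.x
def back(p): # decompose point in tube frame
    v=p-axis(q,0); c,s=np.cos(q[2]),np.sin(q[2]); return np.array([c*v[0]+s*v[1],-s*v[0]+c*v[1],p[2]])
for w in W: print(np.round(back(w),4))
for n,u,v in[('top',458,250),('top',440,185),('top',475,345)]: print('seal',back(atz(n,*T((u,v),12,250,160),.085)))
o,d=ray('scene',*T((447,440),12,240,175));print('capface',back(atz('scene',*T((447,440),12,240,175),q[3])))
E
python3 fit.py
```

```text
[[0.59505655 0.282799   0.075     ]
 [0.60058688 0.25891614 0.075     ]
 [0.58465103 0.25461338 0.075     ]
 [0.57932288 0.27880825 0.075     ]]
[[0.60078176 0.26034548 0.075     ]
 [0.59628002 0.28338932 0.075     ]
 [0.58027453 0.28030316 0.075     ]
 [0.58583456 0.25643378 0.075     ]]
[0.58990433 0.26878419 0.075     ] [0.02451481 0.01650652 0.02477461]
clip [ 0.59033736  0.26948929 -2.92584638] -167.63864891584524 0.40267241553922395 [-0.5 -0.1  0.2 -0.1 -0.2 -0.3 -0.7 -0.2 -0.7 -0.6  0.6 -0.1  0.3 -0.1
 -0.3 -0.6]
walltop [[ 0.66686329  0.00177523  0.12      ]
 [ 0.70347546 -0.2363593   0.12      ]
 [ 0.52423433 -0.26193198  0.12      ]
 [ 0.49222396 -0.02029632  0.12      ]] [0.24093257 0.18105619 0.2437467 ]
capin [0.56641218 0.05839498 0.075     ]
yaw0 8.740540613366578
wall [ 0.57715402 -0.01077738  0.14664187  0.07494926] 8.401960062097652 [-0.23 -0.1   0.26  0.07 -0.17  0.31  0.19 -0.33 -0.02  0.  ]
[ 0.0906 -0.0007  0.12  ]
[ 0.092  -0.2416  0.12  ]
[-0.089  -0.2407  0.12  ]
[-0.0854  0.003   0.12  ]
seal [-0.00025146  0.00999835  0.085     ]
seal [0.01313471 0.0113613  0.085     ]
seal [-0.01946403  0.00982527  0.085     ]
capface [-0.00261982  0.08109099  0.07494926]
```

```bash
python3 - <<'E'
from h import *
c=np.array([.5903,.2695]);a=np.radians(12.4);R=np.array([[np.cos(a),np.sin(a)],[-np.sin(a),np.cos(a)]])
for n,u,v,z in[('red',146,164,.075),('purple',154.6,204,.075),('blue',205,171,.075),('big',182,223,.096)]:
    p=atz('top',u,v,z);print(n,p,R@(p[:2]-c))
# move plan: delta in tool axes (x at 153.25deg, y at 63.25)
def d(dx,ang): 
    t=np.radians(ang);y=np.array([np.cos(t),np.sin(t)]);x=np.array([np.cos(t+np.pi/2),np.sin(t+np.pi/2)]);return dx@x,dx@y
s=manip.get_state()['position'];print(d(c-s[:2],63.25),d(c-s[:2],12.4),0.231-.04)
E
```

```text
red [0.62163213 0.33662122 0.075     ] [0.04501452 0.05882732]
purple [0.52522026 0.3153126  0.075     ] [-0.053724    0.05871881]
blue [0.60272024 0.1962509  0.075     ] [-0.00359867 -0.07420743]
big [0.477866   0.24578547 0.096     ] [-0.11490352  0.00098223]
(np.float64(-0.4059188453848514), np.float64(-0.06817042432930553)) (np.float64(-0.3091438716369311), np.float64(0.27174874870206334)) 0.191
```

servo_tool(increments=[{"spin": 8.5}, {"spin": 8.5}, {"spin": 8.5}, {"spin": 8.5}, {"spin": 8.5}, {"spin": 8.4}, {"slide": [-0.03, 0.026, 0]}, {"slide": [-0.03, 0.026, 0]}], hand=0.6)

```text
$.increments[0]: bad value
```

servo_tool(increments=[{"slide": [-0.03, 0.026, 0]}, {"slide": [-0.03, 0.026, 0]}, {"slide": [-0.03, 0.026, 0]}, {"slide": [-0.03, 0.026, 0]}, {"slide": [-0.03, 0.026, 0]}, {"slide": [-0.03, 0.026, 0]}, {"slide": [-0.03, 0.026, 0]}, {"slide": [-0.03, 0.026, 0.02]}])

```text
$.increments[0]: bad value
```

servo_tool(increments=[{"slide": [-0.009, 0.012, 0.03]}, {"slide": [0, 0, 0.03]}, {}, {}])

```text
$.increments[0]: bad value
```

```bash
cat > st.py <<'E'
from h import *
from scipy.spatial.transform import Rotation as Ro
def st(tx=None,ty=None):
    s=manip.get_state(); q=s['ee_rot']; M=Ro.from_quat([q[1],q[2],q[3],q[0]]).as_matrix()
    print('t',round(s['clock'],2),'pos',np.round(s['position'],4),'ydir',round(np.degrees(np.arctan2(M[1,1],M[0,1])),2),'z',np.round(M[:,2],3),'F',np.round(s['contact_force'],1),'M',np.round(s['moment'],2),'w',round(s['width'],4),'q',np.round(s['qpos'],2))
    if tx is not None: print('slide to target', np.round(M.T@(np.array([tx[0],tx[1],tx[2]])-s['position']),4))
    return s,M
E
python3 - <<'E'
from st import *
st((.5903,.2695,.04))
cv2.imwrite('pics/top1.png',eyes.get_image('top'));cv2.imwrite('pics/sc1.png',eyes.get_image('scene'))
E
```

```text
t 0.1 pos [0.2585 0.5131 0.2305] ydir 63.25 z [-0.001 -0.001 -1.   ] F [-0.4  0.2  0.2] M [-0.01  0.04  0.  ] w 0.0857 q [ 0.98  0.28  1.51  0.    1.36 -0.12]
slide to target [-0.406  -0.0679  0.1905]
```

View pics/sc1.png

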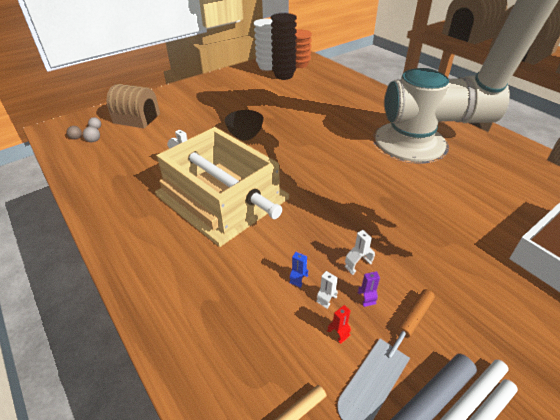

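Every call was refused because each row needs both fields, so nothing moved. I'll send them again in full.

servo_tool(increments=[{"slide": [0, 0, 0], "spin": 8.5}, {"slide": [0, 0, 0], "spin": 8.5}, {"slide": [0, 0, 0], "spin": 8.5}, {"slide": [0, 0, 0], "spin": 8.5}, {"slide": [0, 0, 0], "spin": 8.5}, {"slide": [0, 0, 0], "spin": 8.4}, {"slide": [-0.03, 0.026, 0], "spin": 0}, {"slide": [-0.03, 0.026, 0], "spin": 0}], hand=0.6)

```text
clock: 1.0
position: [0.3223, 0.4659, 0.2311]
ee_rot: [0.0, 0.626, 0.78, -0.0]
contact_force: [0.2, 0.4, -1.0]
width: 0.0513
```

servo_tool(increments=[{"slide": [-0.03, 0.026, 0], "spin": 0}, {"slide": [-0.03, 0.026, 0], "spin": 0}, {"slide": [-0.03, 0.026, 0], "spin": 0}, {"slide": [-0.03, 0.026, 0], "spin": 0}, {"slide": [-0.03, 0.026, 0], "spin": 0}, {"slide": [-0.03, 0.026, 0], "spin": 0}, {"slide": [-0.03, 0.026, 0], "spin": 0}, {"slide": [-0.03, 0.026, 0], "spin": 0}])

```text
clock: 1.8
position: [0.578, 0.2749, 0.2311]
ee_rot: [-0.0, 0.627, 0.779, -0.0]
contact_force: [0.3, 0.6, -0.8]
width: 0.0512
```

```bash
python3 - <<'E'
from st import *
st((.5903,.2695,.04))
E
```

```text
t 1.8 pos [0.578  0.2749 0.2311] ydir 12.35 z [-0.  0. -1.] F [ 0.3  0.6 -0.8] M [0.05 0.03 0.  ] w 0.0512 q [0.34 0.37 1.36 0.   1.41 0.12]
slide to target [-0.0079  0.0109  0.191 ]
```

servo_tool(increments=[{"slide": [-0.0085, 0.0115, 0.03], "spin": 0}, {"slide": [0, 0, 0.03], "spin": 0}, {"slide": [0, 0, 0.03], "spin": 0}, {"slide": [0, 0, 0], "spin": 0}, {"slide": [0, 0, 0], "spin": 0}])

```text
clock: 2.3
position: [0.59, 0.2703, 0.1412]
ee_rot: [-0.0, 0.627, 0.779, -0.0]
contact_force: [-0.2, -1.1, 0.2]
width: 0.0511
```

```bash
python3 - <<'E'
from st import *
st((.5903,.2695,.04))
s=eyes.get_image('scene');t=eyes.get_image('top')
b=np.hstack([cv2.resize(s[210:340,260:390],(400,400),interpolation=cv2.INTER_CUBIC),cv2.resize(t[130:230,130:230],(400,400),interpolation=cv2.INTER_CUBIC)])
cv2.imwrite('pics/e1.png',b)
E
```

```text
t 2.3 pos [0.59   0.2703 0.1412] ydir 12.35 z [-0.001 -0.    -1.   ] F [-0.2 -1.1  0.2] M [0.01 0.04 0.04] w 0.0511 q [0.32 0.44 1.47 0.   1.22 0.11]
slide to target [-0.0008  0.0003  0.1012]
```

View pics/e1.png

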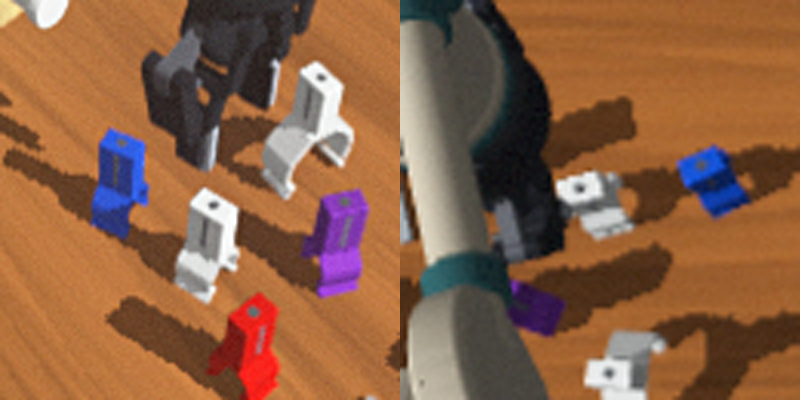

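The fingers are open and aligned above the white clip, at crop (210,230), and nothing stands in the way. I'll go down.

servo_tool(increments=[{"slide": [-0.0005, 0, 0.02], "spin": 0}, {"slide": [0, 0, 0.02], "spin": 0}, {"slide": [0, 0, 0.02], "spin": 0}, {"slide": [0, 0, 0.02], "spin": 0}, {"slide": [0, 0, 0.02], "spin": 0}, {"slide": [0, 0, 0], "spin": 0}, {"slide": [0, 0, 0], "spin": 0}])

```text
clock: 3.1
position: [0.5911, 0.2703, 0.0429]
ee_rot: [0.001, 0.627, 0.779, 0.001]
contact_force: [0.4, -0.1, 0.9]
width: 0.0513
```

```bash
python3 - <<'E'
from st import *
st((.5903,.2695,.04))
s=eyes.get_image('scene')
cv2.imwrite('pics/e2.png',cv2.resize(s[210:340,260:390],(600,600),interpolation=cv2.INTER_CUBIC))
E
```

```text
t 3.1 pos [0.5911 0.2703 0.0429] ydir 12.37 z [ 0.002  0.001 -1.   ] F [ 0.4 -0.1  0.9] M [ 0.04  0.01 -0.02] w 0.0513 q [0.32 0.53 1.59 0.   1.02 0.11]
slide to target [-0.0006 -0.001   0.0029]
```

View pics/e2.png

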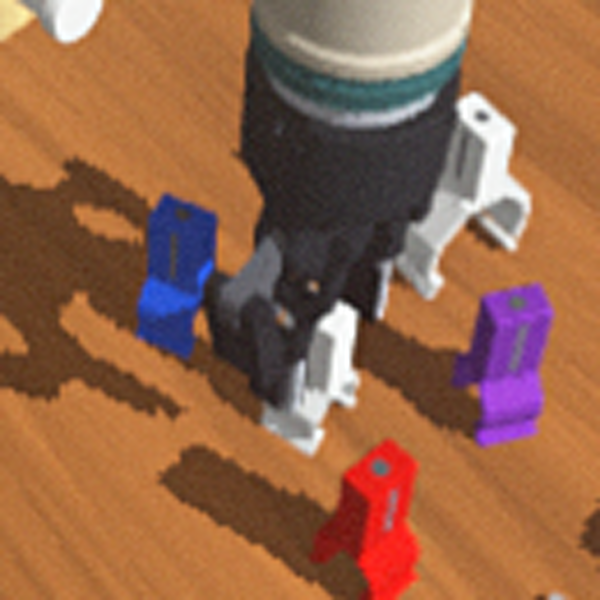

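The clip is between the fingers. I'll close on it.

servo_tool(increments=[{"slide": [-0.0005, -0.001, 0.0025], "spin": 0}, {"slide": [0, 0, 0], "spin": 0}])

```text
clock: 3.35
position: [0.5897, 0.2692, 0.0399]
ee_rot: [0.0, 0.627, 0.779, 0.001]
contact_force: [-0.3, -0.2, -0.6]
width: 0.0513
```

servo_tool(increments=[{"slide": [0, 0, 0], "spin": 0}, {"slide": [0, 0, 0], "spin": 0}, {"slide": [0, 0, 0], "spin": 0}, {"slide": [0, 0, 0], "spin": 0}, {"slide": [0, 0, 0], "spin": 0}, {"slide": [0, 0, 0], "spin": 0}, {"slide": [0, 0, 0], "spin": 0}, {"slide": [0, 0, 0], "spin": 0}], hand=0, newtons=80)

```text
clock: 4.15
position: [0.5894, 0.2691, 0.039]
ee_rot: [0.0, 0.627, 0.779, 0.0]
contact_force: [0.1, -0.0, 2.4]
width: 0.0152
```

```bash
python3 - <<'E'
from st import *
st((.5903,.2695,.04))
s=eyes.get_image('scene')
cv2.imwrite('pics/e3.png',cv2.resize(s[210:340,260:390],(600,600),interpolation=cv2.INTER_CUBIC))
E
```

```text
t 4.15 pos [0.5894 0.2691 0.039 ] ydir 12.36 z [ 0.001  0.    -1.   ] F [ 0.1 -0.   2.4] M [-0.06  0.02 -0.  ] w 0.0152 q [ 0.32  0.53  1.6  -0.    1.01  0.11]
slide to target [ 0.0002  0.0009 -0.001 ]
```

View pics/e3.png

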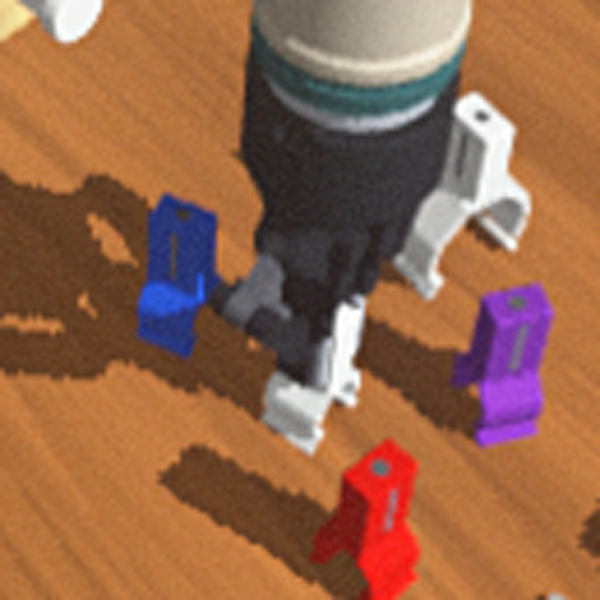

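The clip is gripped, with the width at 15 mm against the 16 mm foot. Lifting.

servo_tool(increments=[{"slide": [0, 0, -0.01], "spin": 0}, {"slide": [0, 0, -0.025], "spin": 0}, {"slide": [0, 0, -0.03], "spin": 0}, {"slide": [0, 0, -0.03], "spin": 3.9}, {"slide": [0, 0, -0.03], "spin": 0}, {"slide": [0, 0, -0.025], "spin": 0}, {"slide": [0, 0, -0.01], "spin": 0}, {"slide": [0, 0, 0], "spin": 0}])

```text
clock: 5.0
position: [0.5899, 0.2693, 0.2004]
ee_rot: [0.001, 0.653, 0.757, 0.001]
contact_force: [0.3, -0.1, -0.7]
width: 0.0152
```

```bash
python3 - <<'E'
from st import *
st((.5713,.0288,.2))
s=eyes.get_image('scene')
cv2.imwrite('pics/e4.png',s)
E
```

```text
t 5.0 pos [0.5899 0.2693 0.2004] ydir 8.46 z [ 0.003  0.001 -1.   ] F [ 0.3 -0.1 -0.7] M [-0.02  0.01 -0.01] w 0.0152 q [0.32 0.4  1.39 0.   1.35 0.17]
slide to target [-2.352e-01 -5.370e-02  1.000e-04]
```

View pics/e4.png

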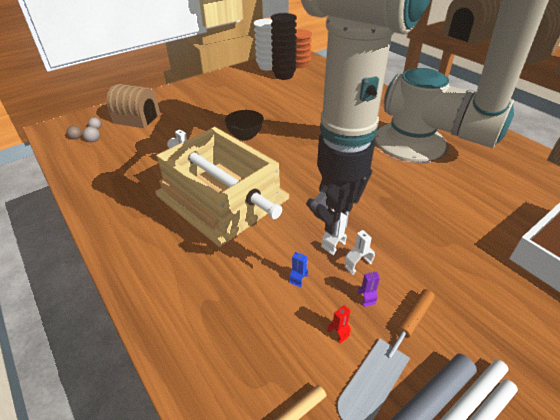

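servo_tool(increments=[{"slide": [-0.015, -0.0035, 0], "spin": 0}, {"slide": [-0.035, -0.008, 0], "spin": 0}, {"slide": [-0.035, -0.008, 0], "spin": 0}, {"slide": [-0.035, -0.008, 0], "spin": 0}, {"slide": [-0.035, -0.008, 0], "spin": 0}, {"slide": [-0.035, -0.008, 0], "spin": 0}, {"slide": [-0.03, -0.007, 0], "spin": 0}, {"slide": [-0.015, -0.0035, 0], "spin": 0}])

```text
clock: 5.85
position: [0.5687, 0.0255, 0.1971]
ee_rot: [-0.001, 0.654, 0.756, -0.002]
contact_force: [-0.2, 0.7, -1.2]
width: 0.0151
```

servo_tool(increments=[{"slide": [0, 0, 0.02], "spin": 0}, {"slide": [0, 0, 0.02], "spin": 0}, {"slide": [0, 0, 0.015], "spin": 0}, {"slide": [0, 0, 0], "spin": 0}, {"slide": [0, 0, 0], "spin": 0}])

```text
clock: 6.35
position: [0.57, 0.0288, 0.1432]
ee_rot: [-0.001, 0.653, 0.757, -0.0]
contact_force: [0.4, -0.1, -0.1]
width: 0.0151
```

```bash
python3 - <<'E'
from st import *
st((.5713,.0288,.116))
s=eyes.get_image('scene');t=eyes.get_image('top')
b=np.hstack([cv2.resize(s[140:240,210:310],(400,400),interpolation=cv2.INTER_CUBIC),cv2.resize(t[130:230,230:330],(400,400),interpolation=cv2.INTER_CUBIC)])
cv2.imwrite('pics/e5.png',b)
E
```

```text
t 6.35 pos [0.57   0.0288 0.1432] ydir 8.46 z [-0.002  0.    -1.   ] F [ 0.4 -0.1 -0.1] M [ 0.07 -0.01 -0.05] w 0.0151 q [-0.07  0.33  1.65  0.    1.16 -0.22]
slide to target [-0.0002  0.0014  0.0272]
```

View pics/e5.png

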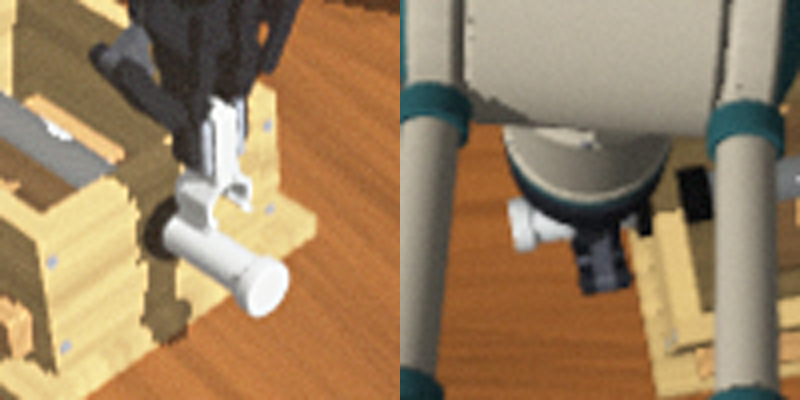

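```bash
python3 - <<'E'
from st import *
s=eyes.get_image('scene')
S,M=st((.5713,.0288,.116)); S,M=st((.5713,.0288,.116))
p=S['position'];x0,y0,K=215,130,7
im=cv2.resize(s[y0:y0+85,x0:x0+85],None,fx=K,fy=K,interpolation=cv2.INTER_CUBIC)
def pt(P): q=proj('scene',P); return tuple(np.int32(((q-[x0,y0])+.5)*K))
def box(zs,hx,col):
    for z in zs:
        c=[p+M[:,1]*a*hx+M[:,0]*b*.013+[0,0,z] for a,b in((1,1),(1,-1),(-1,-1),(-1,1))]
        cv2.polylines(im,[np.array([pt(k) for k in c])],True,col,1)
box([.036,-.006],.008,(0,0,255)); box([-.039],.018,(255,0,0))
q=np.array([.5772,-.0108,.075]);d=np.array([-np.sin(np.radians(8.4)),np.cos(np.radians(8.4)),0])
for th in np.linspace(0,2*np.pi,24,endpoint=False):
    r=.0125*(np.cos(th)*np.array([d[1],-d[0],0])+np.sin(th)*np.array([0,0,1]))
    for s_ in(.012,.07): cv2.circle(im,pt(q+d*s_+r),1,(0,255,0),-1)
cv2.imwrite('pics/e6.png',im)
E
```

```text
t 6.5 pos [0.571  0.0288 0.1446] ydir 8.47 z [ 0.002  0.    -1.   ] F [ 0.4 -0.6 -0.7] M [-0.07  0.03 -0.03] w 0.0151 q [-0.07  0.33  1.65  0.    1.16 -0.22]
slide to target [-0.      0.0003  0.0286]
t 6.5 pos [0.571  0.0288 0.1446] ydir 8.47 z [ 0.002  0.    -1.   ] F [ 0.4 -0.6 -0.7] M [-0.07  0.03 -0.03] w 0.0151 q [-0.07  0.33  1.65  0.    1.16 -0.22]
slide to target [-0.      0.0003  0.0286]
```

View pics/e6.png

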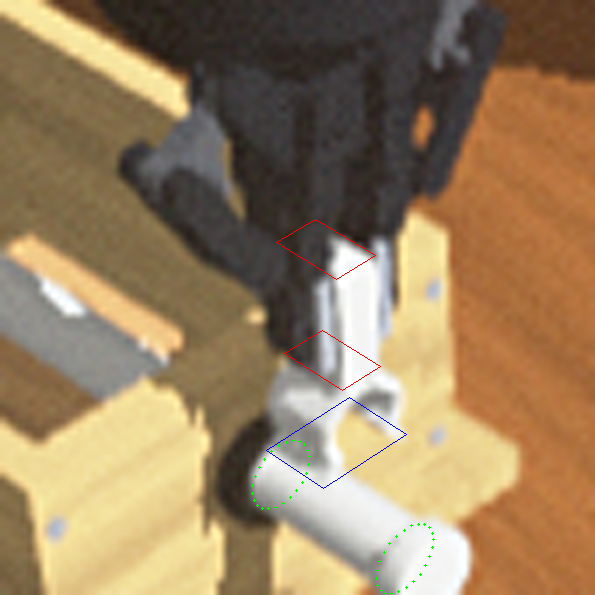

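The overlay agrees with the picture: the foot edges and the tube outline coincide to about 1 px. I'll go down to just above contact and watch the force.

servo_tool(increments=[{"slide": [0, 0, 0.012], "spin": 0}, {"slide": [0, 0, 0.012], "spin": 0}, {"slide": [0, 0, 0], "spin": 0}, {"slide": [0, 0, 0.002], "spin": 0}, {"slide": [0, 0, 0], "spin": 0}])

```text
clock: 7.0
position: [0.5701, 0.0287, 0.1174]
ee_rot: [-0.0, 0.653, 0.757, -0.0]
contact_force: [0.9, -1.1, -1.3]
width: 0.0152
```

servo_tool(increments=[{"slide": [0, 0, 0.002], "spin": 0}, {"slide": [0, 0, 0], "spin": 0}])

```text
clock: 7.2
position: [0.571, 0.0287, 0.1161]
ee_rot: [0.001, 0.653, 0.757, 0.001]
contact_force: [1.5, 0.0, -0.0]
width: 0.015
```

servo_tool(increments=[{"slide": [0, 0, 0.002], "spin": 0}, {"slide": [0, 0, 0], "spin": 0}])

```text
clock: 7.4
position: [0.5713, 0.0286, 0.1154]
ee_rot: [0.001, 0.653, 0.757, 0.001]
contact_force: [-0.6, -0.7, 6.8]
width: 0.0149
```

servo_tool(increments=[{"slide": [0, 0, 0.0015], "spin": 0}, {"slide": [0, 0, 0], "spin": 0}])

```text
clock: 7.6
position: [0.5717, 0.0287, 0.1148]
ee_rot: [0.002, 0.653, 0.757, 0.001]
contact_force: [-1.3, -0.6, 11.3]
width: 0.0154
```

servo_tool(increments=[{"slide": [0, 0, 0.0015], "spin": 0}, {"slide": [0, 0, 0], "spin": 0}])

```text
clock: 7.8
position: [0.5721, 0.0286, 0.1136]
ee_rot: [0.002, 0.653, 0.757, 0.002]
contact_force: [-0.9, -0.1, 11.1]
width: 0.0148
```

servo_tool(increments=[{"slide": [0, 0, 0.0015], "spin": 0}, {"slide": [0, 0, 0], "spin": 0}])

```text
clock: 8.0
position: [0.572, 0.0285, 0.112]
ee_rot: [0.002, 0.653, 0.757, 0.001]
contact_force: [-0.2, -0.3, 10.6]
width: 0.0148
```

servo_tool(increments=[{"slide": [0, 0, 0.0015], "spin": 0}, {"slide": [0, 0, 0], "spin": 0}])

```text
clock: 8.2
position: [0.5717, 0.0285, 0.11]
ee_rot: [0.002, 0.653, 0.757, 0.001]
contact_force: [0.2, -1.1, 9.5]
width: 0.0152
```

servo_tool(increments=[{"slide": [0, 0, 0.0015], "spin": 0}, {"slide": [0, 0, 0], "spin": 0}])

```text
clock: 8.4
position: [0.5714, 0.0284, 0.108]
ee_rot: [0.001, 0.653, 0.757, 0.001]
contact_force: [-0.6, -0.2, 7.1]
width: 0.0153
```

servo_tool(increments=[{"slide": [0, 0, 0.0015], "spin": 0}, {"slide": [0, 0, 0], "spin": 0}])

```text
clock: 8.6
position: [0.5712, 0.0285, 0.1058]
ee_rot: [0.001, 0.653, 0.757, 0.001]
contact_force: [0.3, 0.8, 2.2]
width: 0.015
```

servo_tool(increments=[{"slide": [0, 0, 0.0015], "spin": 0}, {"slide": [0, 0, 0], "spin": 0}])

```text
clock: 8.8
position: [0.5708, 0.0286, 0.1032]
ee_rot: [0.0, 0.653, 0.757, 0.0]
contact_force: [0.8, -0.9, 2.0]
width: 0.0148
```

servo_tool(increments=[{"slide": [0, 0, 0.0015], "spin": 0}, {"slide": [0, 0, 0], "spin": 0}])

```text
clock: 9.0
position: [0.5704, 0.0287, 0.101]
ee_rot: [-0.0, 0.653, 0.757, -0.0]
contact_force: [2.2, -0.7, -4.5]
width: 0.0148
```

servo_tool(increments=[{"slide": [0, 0, 0.0015], "spin": 0}, {"slide": [0, 0, 0], "spin": 0}])

```text
clock: 9.2
position: [0.5702, 0.0288, 0.0993]
ee_rot: [-0.0, 0.653, 0.757, -0.0]
contact_force: [3.4, -0.4, -6.5]
width: 0.0155
```

servo_tool(increments=[{"slide": [0, 0, 0.001], "spin": 0}, {"slide": [0, 0, 0], "spin": 0}])

```text
clock: 9.4
position: [0.5702, 0.0288, 0.0986]
ee_rot: [-0.0, 0.653, 0.757, -0.0]
contact_force: [3.4, -0.8, -7.7]
width: 0.015
```

servo_tool(increments=[{"slide": [0, 0, 0.001], "spin": 0}, {"slide": [0, 0, 0], "spin": 0}])

```text
clock: 9.6
position: [0.5706, 0.0288, 0.0982]
ee_rot: [0.0, 0.653, 0.757, 0.0]
contact_force: [3.8, 1.5, -6.2]
width: 0.0151
```

servo_tool(increments=[{"slide": [0, 0, 0.001], "spin": 0}, {"slide": [0, 0, 0], "spin": 0}])

```text
clock: 9.8
position: [0.5709, 0.0288, 0.0978]
ee_rot: [0.0, 0.653, 0.757, 0.001]
contact_force: [3.1, 0.9, -2.7]
width: 0.015
```

servo_tool(increments=[{"slide": [0, 0, 0.001], "spin": 0}, {"slide": [0, 0, 0], "spin": 0}, {"slide": [0, 0, 0], "spin": 0}])

```text
clock: 10.1
position: [0.5711, 0.0288, 0.0976]
ee_rot: [0.001, 0.653, 0.757, 0.001]
contact_force: [2.0, 1.6, 6.7]
width: 0.015
```

```bash
python3 - <<'E'
from st import *
s=eyes.get_image('scene')
S,M=st()
cv2.imwrite('pics/e7.png',cv2.resize(s[130:215,215:300],None,fx=7,fy=7,interpolation=cv2.INTER_CUBIC))
p=S['position'];d=np.array([-np.sin(np.radians(8.4)),np.cos(np.radians(8.4))]);v=p[:2]-[.5772,-.0108];print(v@d, v@[d[1],-d[0]])
E
```

```text
t 10.15 pos [0.5711 0.0288 0.0976] ydir 8.45 z [ 0.002  0.    -1.   ] F [1.9 1.  6.1] M [ 0.27 -0.34  0.07] w 0.0151 q [-0.07  0.37  1.71  0.    1.05 -0.22]
0.040073139674292324 -0.00027708644044731307
```

View pics/e7.png

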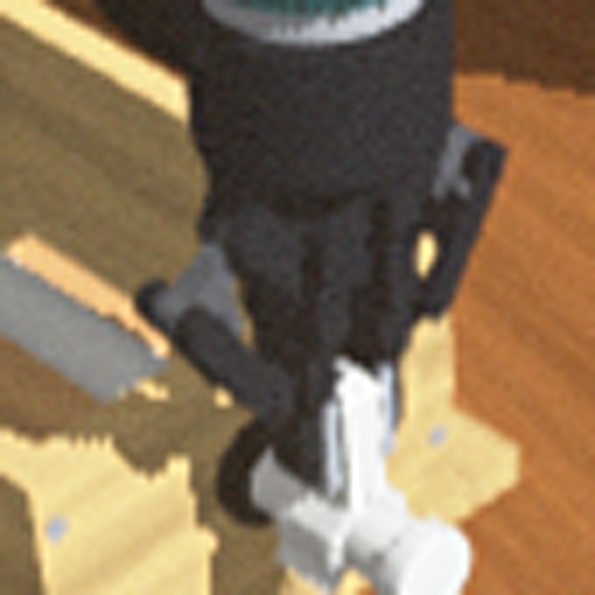

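The clip is snapped home: the force peaked at 11 N, then the jaws pulled it down onto the stop at TCP z 0.0976, against 0.098 expected. I'll ease the downward pressure and slide towards the seal, which is tool -x.

servo_tool(increments=[{"slide": [0, 0, -0.0005], "spin": 0}, {"slide": [-0.001, 0, 0], "spin": 0}, {"slide": [-0.001, 0, 0], "spin": 0}, {"slide": [0, 0, 0], "spin": 0}])

```text
clock: 10.55
position: [0.5711, 0.0285, 0.0976]
ee_rot: [-0.001, 0.653, 0.757, 0.002]
contact_force: [2.1, 8.1, 5.5]
width: 0.0151
```

servo_tool(increments=[{"slide": [-0.001, 0, 0], "spin": 0}, {"slide": [-0.001, 0, 0], "spin": 0}, {"slide": [0, 0, 0], "spin": 0}])

```text
clock: 10.85
position: [0.5713, 0.0272, 0.0976]
ee_rot: [-0.001, 0.653, 0.757, 0.002]
contact_force: [1.6, 7.5, 5.5]
width: 0.0149
```

servo_tool(increments=[{"slide": [-0.001, 0, 0], "spin": 0}, {"slide": [-0.001, 0, 0], "spin": 0}, {"slide": [0, 0, 0], "spin": 0}])

```text
clock: 11.15
position: [0.5716, 0.0254, 0.0976]
ee_rot: [-0.001, 0.654, 0.757, 0.002]
contact_force: [2.5, 8.3, 6.6]
width: 0.0152
```

Sliding takes a steady 8 N. I'll continue, more slowly near the estimated seal contact at world y ≈ 0.012.

servo_tool(increments=[{"slide": [-0.001, 0, 0], "spin": 0}, {"slide": [-0.001, 0, 0], "spin": 0}, {"slide": [-0.001, 0, 0], "spin": 0}, {"slide": [-0.001, 0, 0], "spin": 0}, {"slide": [0, 0, 0], "spin": 0}])

```text
clock: 11.65
position: [0.5722, 0.0216, 0.0976]
ee_rot: [-0.001, 0.654, 0.757, 0.002]
contact_force: [1.9, 8.9, 5.9]
width: 0.0151
```

servo_tool(increments=[{"slide": [-0.001, 0, 0], "spin": 0}, {"slide": [-0.001, 0, 0], "spin": 0}, {"slide": [-0.001, 0, 0], "spin": 0}, {"slide": [0, 0, 0], "spin": 0}])

```text
clock: 12.05
position: [0.5727, 0.0187, 0.0976]
ee_rot: [-0.001, 0.654, 0.757, 0.002]
contact_force: [2.0, 9.3, 6.8]
width: 0.0151
```

servo_tool(increments=[{"slide": [-0.001, 0, 0], "spin": 0}, {"slide": [-0.001, 0, 0], "spin": 0}, {"slide": [0, 0, 0], "spin": 0}])

```text
clock: 12.35
position: [0.573, 0.0167, 0.0976]
ee_rot: [-0.001, 0.654, 0.757, 0.003]
contact_force: [3.2, 8.4, 5.9]
width: 0.015
```

```bash
python3 - <<'E'
from st import *
s=eyes.get_image('scene')
S,M=st()
cv2.imwrite('pics/e8.png',cv2.resize(s[130:215,215:300],None,fx=7,fy=7,interpolation=cv2.INTER_CUBIC))
p=S['position'];d=np.array([-np.sin(np.radians(8.4)),np.cos(np.radians(8.4))]);v=p[:2]-[.5772,-.0108];print(v@d, v@[d[1],-d[0]])
E
```

```text
t 12.4 pos [0.573  0.0167 0.0976] ydir 8.38 z [ 0.001  0.005 -1.   ] F [1.5 8.6 5.6] M [ 1.61 -0.47  0.04] w 0.015 q [-0.1   0.38  1.71  0.01  1.05 -0.25]
0.027802183530902257 -0.00013250755662701084
```

View pics/e8.png

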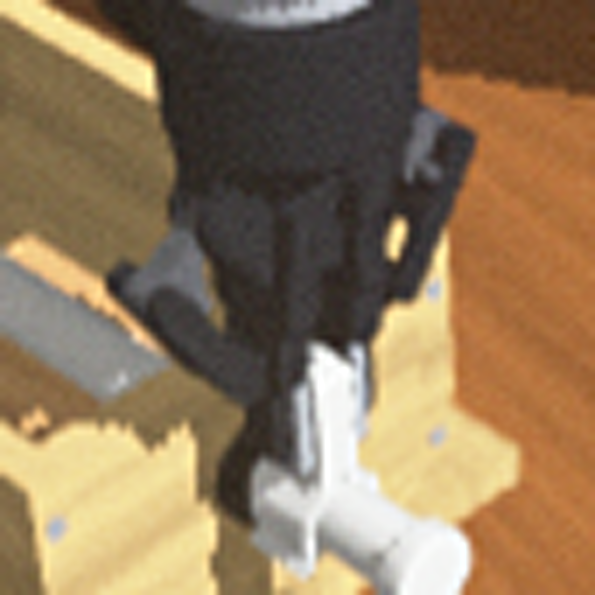

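The clip is close to the seal, and the force still equals plain sliding at 8.6 N. I'll take 0.7 mm steps.

servo_tool(increments=[{"slide": [-0.0007, 0, 0], "spin": 0}, {"slide": [0, 0, 0], "spin": 0}])

```text
clock: 12.6
position: [0.5731, 0.0157, 0.0976]
ee_rot: [-0.001, 0.653, 0.757, 0.002]
contact_force: [2.5, 8.4, 6.3]
width: 0.0154
```

servo_tool(increments=[{"slide": [-0.0007, 0, 0], "spin": 0}, {"slide": [0, 0, 0], "spin": 0}])

```text
clock: 12.8
position: [0.5733, 0.0151, 0.0976]
ee_rot: [-0.001, 0.653, 0.757, 0.002]
contact_force: [2.5, 7.9, 6.6]
width: 0.015
```

servo_tool(increments=[{"slide": [-0.0007, 0, 0], "spin": 0}, {"slide": [0, 0, 0], "spin": 0}])

```text
clock: 13.0
position: [0.5734, 0.0146, 0.0976]
ee_rot: [-0.001, 0.654, 0.757, 0.003]
contact_force: [2.4, 8.7, 6.5]
width: 0.0152
```

servo_tool(increments=[{"slide": [-0.0007, 0, 0], "spin": 0}, {"slide": [0, 0, 0], "spin": 0}])

```text
clock: 13.2
position: [0.5734, 0.0139, 0.0976]
ee_rot: [-0.001, 0.654, 0.757, 0.002]
contact_force: [2.1, 9.7, 6.1]
width: 0.015
```

servo_tool(increments=[{"slide": [-0.0007, 0, 0], "spin": 0}, {"slide": [0, 0, 0], "spin": 0}])

```text
clock: 13.4
position: [0.5735, 0.0131, 0.0976]
ee_rot: [-0.001, 0.654, 0.757, 0.002]
contact_force: [3.0, 9.0, 6.1]
width: 0.0153
```

servo_tool(increments=[{"slide": [-0.0007, 0, 0], "spin": 0}, {"slide": [0, 0, 0], "spin": 0}])

```text
clock: 13.6
position: [0.5737, 0.0126, 0.0976]
ee_rot: [-0.001, 0.654, 0.757, 0.003]
contact_force: [2.1, 8.4, 6.1]
width: 0.0148
```

servo_tool(increments=[{"slide": [-0.0005, 0, 0], "spin": 0}, {"slide": [0, 0, 0], "spin": 0}])

```text
clock: 13.8
position: [0.5738, 0.0121, 0.0976]
ee_rot: [-0.001, 0.654, 0.757, 0.003]
contact_force: [2.5, 8.8, 6.2]
width: 0.0152
```

servo_tool(increments=[{"slide": [-0.0005, 0, 0], "spin": 0}, {"slide": [0, 0, 0], "spin": 0}])

```text
clock: 14.0
position: [0.5738, 0.0117, 0.0976]
ee_rot: [-0.001, 0.654, 0.757, 0.003]
contact_force: [2.6, 9.3, 5.7]
width: 0.0149
```

servo_tool(increments=[{"slide": [-0.0005, 0, 0], "spin": 0}, {"slide": [0, 0, 0], "spin": 0}])

```text
clock: 14.2
position: [0.5738, 0.0114, 0.0976]
ee_rot: [-0.001, 0.654, 0.757, 0.003]
contact_force: [2.9, 9.2, 7.0]
width: 0.0151
```

servo_tool(increments=[{"slide": [-0.0005, 0, 0], "spin": 0}, {"slide": [0, 0, 0], "spin": 0}])

```text
clock: 14.4
position: [0.5739, 0.0112, 0.0976]
ee_rot: [-0.002, 0.654, 0.757, 0.003]
contact_force: [2.9, 10.5, 6.3]
width: 0.0152
```

The force is rising and the travel per step is shrinking, so contact is at about y ≈ 0.0118. The target is a further 1.7 mm of travel and about +5 N.

servo_tool(increments=[{"slide": [-0.0006, 0, 0], "spin": 0}, {"slide": [0, 0, 0], "spin": 0}])

```text
clock: 14.6
position: [0.5739, 0.0109, 0.0976]
ee_rot: [-0.002, 0.654, 0.757, 0.003]
contact_force: [2.0, 11.2, 7.4]
width: 0.0149
```

servo_tool(increments=[{"slide": [-0.0006, 0, 0], "spin": 0}, {"slide": [0, 0, 0], "spin": 0}])

```text
clock: 14.8
position: [0.5739, 0.0106, 0.0976]
ee_rot: [-0.002, 0.654, 0.757, 0.003]
contact_force: [1.6, 11.6, 5.9]
width: 0.0149
```

servo_tool(increments=[{"slide": [0, 0, 0], "spin": 0}, {"slide": [0, 0, 0], "spin": 0}])

```text
clock: 15.0
position: [0.574, 0.0106, 0.0976]
ee_rot: [-0.002, 0.654, 0.757, 0.003]
contact_force: [2.1, 11.8, 7.2]
width: 0.0151
```

servo_tool(increments=[{"slide": [-0.0008, 0, 0], "spin": 0}, {"slide": [0, 0, 0], "spin": 0}, {"slide": [0, 0, 0], "spin": 0}])

```text
clock: 15.3
position: [0.574, 0.0102, 0.0976]
ee_rot: [-0.002, 0.654, 0.757, 0.003]
contact_force: [2.0, 12.2, 7.1]
width: 0.015
```

servo_tool(increments=[{"slide": [-0.0006, 0, 0], "spin": 0}, {"slide": [0, 0, 0], "spin": 0}, {"slide": [0, 0, 0], "spin": 0}])

```text
clock: 15.6
position: [0.5741, 0.0099, 0.0976]
ee_rot: [-0.002, 0.654, 0.757, 0.004]
contact_force: [1.2, 14.2, 7.0]
width: 0.0148
```

```bash
python3 - <<'E'
from st import *
s=eyes.get_image('scene')
S,M=st()
cv2.imwrite('pics/e9.png',cv2.resize(s[130:215,215:300],None,fx=7,fy=7,interpolation=cv2.INTER_CUBIC))
E
```

```text
t 15.65 pos [0.5741 0.0098 0.0976] ydir 8.35 z [ 0.001  0.009 -1.   ] F [ 2.  13.1  5.6] M [ 2.37 -0.44  0.13] w 0.015 q [-0.11  0.38  1.71  0.01  1.06 -0.26]
```

View pics/e9.png

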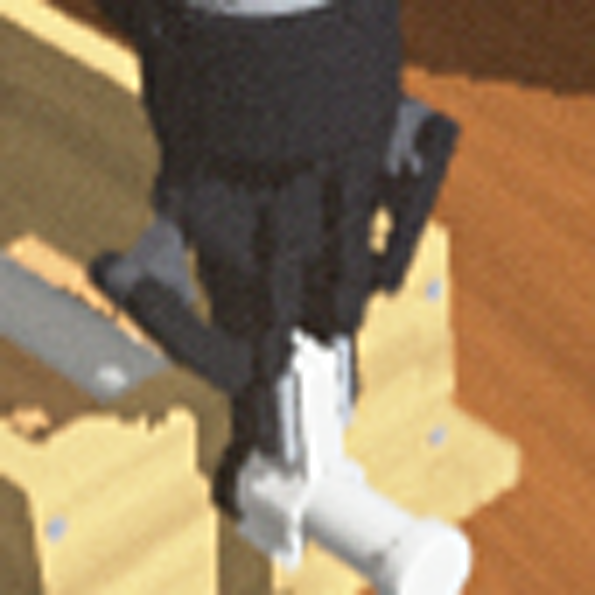

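The force is up 4.7 N and travel past contact is 1.8 mm, so the squeeze is about 1.6 to 1.8 mm. Before opening I'll unload the arm so it doesn't spring when released.

servo_tool(increments=[{"slide": [0.0008, 0, -0.0003], "spin": 0}, {"slide": [0.0008, 0, -0.0002], "spin": 0}, {"slide": [0, 0, 0], "spin": 0}])

```text
clock: 15.95
position: [0.5741, 0.01, 0.0976]
ee_rot: [-0.001, 0.653, 0.757, 0.003]
contact_force: [3.4, 9.9, 3.6]
width: 0.0149
```

```bash
python3 -c "
from st import *
st()"
```

```text
t 15.95 pos [0.5741 0.01   0.0976] ydir 8.39 z [ 0.001  0.006 -1.   ] F [3.4 9.9 3.6] M [ 1.72 -0.63  0.13] w 0.0149 q [-0.11  0.38  1.71  0.01  1.06 -0.26]
```

servo_tool(increments=[{"slide": [0.0008, 0, -0.0002], "spin": 0}, {"slide": [0.0008, 0, -0.0002], "spin": 0}, {"slide": [0.0005, 0, 0], "spin": 0}, {"slide": [0, 0, 0], "spin": 0}])

```text
clock: 16.35
position: [0.574, 0.0101, 0.0976]
ee_rot: [-0.0, 0.653, 0.757, 0.001]
contact_force: [3.0, 4.4, 1.1]
width: 0.0155
```

servo_tool(increments=[{"slide": [0.0007, 0, 0], "spin": 0}, {"slide": [0, 0, 0], "spin": 0}])

```text
clock: 16.55
position: [0.574, 0.0102, 0.0976]
ee_rot: [0.0, 0.653, 0.757, 0.001]
contact_force: [4.3, 3.9, 1.4]
width: 0.015
```

```bash
python3 -c "
from st import *
st()"
```

```text
t 16.55 pos [0.574  0.0102 0.0976] ydir 8.45 z [ 0.002  0.001 -1.   ] F [4.3 3.9 1.4] M [ 0.71 -0.8   0.13] w 0.015 q [-0.1   0.38  1.71  0.    1.05 -0.25]
```

servo_tool(increments=[{"slide": [0.0006, 0.0008, 0], "spin": 0}, {"slide": [0, 0, 0], "spin": 0}])

```text
clock: 16.75
position: [0.574, 0.0102, 0.0976]
ee_rot: [-0.0, 0.653, 0.757, 0.0]
contact_force: [3.3, 1.9, 1.3]
width: 0.0151
```

servo_tool(increments=[{"slide": [0, 0, 0], "spin": 0}, {"slide": [0, 0, 0], "spin": 0}, {"slide": [0, 0, 0], "spin": 0}, {"slide": [0, 0, 0], "spin": 0}], hand=0.4, newtons=20)

```text
clock: 17.15
position: [0.5732, 0.01, 0.0974]
ee_rot: [-0.001, 0.653, 0.757, -0.001]
contact_force: [0.1, -0.1, 0.5]
width: 0.0341
```

```bash
python3 -c "
from st import *
st()
s=eyes.get_image('scene')
cv2.imwrite('pics/e10.png',cv2.resize(s[130:215,215:300],None,fx=7,fy=7,interpolation=cv2.INTER_CUBIC))"
```

```text
t 17.15 pos [0.5732 0.01   0.0974] ydir 8.45 z [-0.001 -0.    -1.   ] F [ 0.1 -0.1  0.5] M [ 0.01 -0.05 -0.04] w 0.0341 q [-0.1   0.38  1.71 -0.    1.06 -0.25]
```

View pics/e10.png

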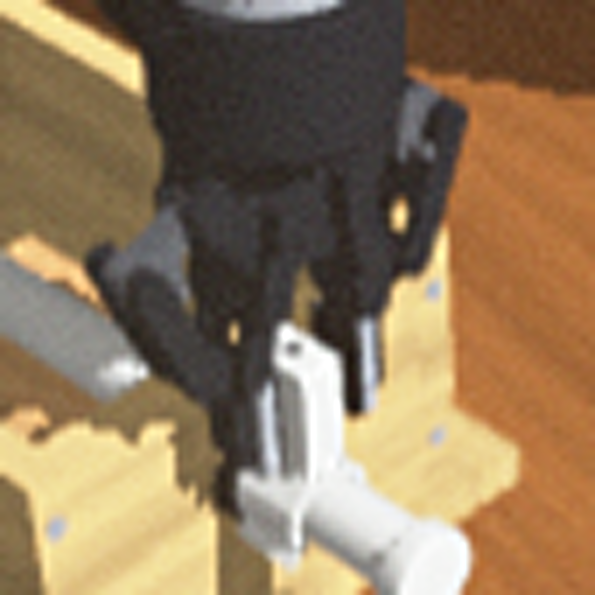

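The fingers are open and clear of the clip, which stays in place against the seal. Next I'll retract straight up.

servo_tool(increments=[{"slide": [0, 0, -0.01], "spin": 0}, {"slide": [0, 0, -0.02], "spin": 0}, {"slide": [0, 0, -0.03], "spin": 0}, {"slide": [0, 0, -0.03], "spin": 0}, {"slide": [0, 0, -0.03], "spin": 0}, {"slide": [0.03, 0, -0.02], "spin": 0}, {"slide": [0.04, 0, 0], "spin": 0}, {"slide": [0.04, 0, 0], "spin": 0}])

```text
clock: 18.0
position: [0.5581, 0.1197, 0.2398]
ee_rot: [0.001, 0.654, 0.757, 0.001]
contact_force: [-0.1, -0.2, 0.6]
width: 0.034
```

servo_tool(increments=[{"slide": [0.04, 0, 0], "spin": 0}, {"slide": [0.04, 0, 0], "spin": 0}, {"slide": [0, 0, 0], "spin": 0}, {"slide": [0, 0, 0], "spin": 0}, {"slide": [0, 0, 0], "spin": 0}])

```text
clock: 18.5
position: [0.5461, 0.1973, 0.2381]
ee_rot: [0.0, 0.653, 0.757, -0.0]
contact_force: [-0.4, 0.7, 0.5]
width: 0.0345
```

```bash
python3 -c "
from st import *
st()
s=eyes.get_image('scene');t=eyes.get_image('top')
cv2.imwrite('pics/f0.png',s)
x0,y0,K=215,130,7
im=cv2.resize(s[y0:y0+85,x0:x0+85],None,fx=K,fy=K,interpolation=cv2.INTER_CUBIC)
# expected seated clip at tube y=.0212
a=np.radians(8.4);d=np.array([-np.sin(a),np.cos(a),0]);n=np.array([d[1],-d[0],0]);B=np.array([.5772,-.0108,.075])+d*.0212
pt=lambda P:tuple(np.int32((proj('scene',P)-[x0,y0]+.5)*K))
cv2.polylines(im,[np.array([pt(B+n*u*.008+d*v*.013+[0,0,.059]) for u,v in((1,1),(1,-1),(-1,-1),(-1,1))])],True,(0,0,255),1)
cv2.imwrite('pics/f1.png',im)
cv2.imwrite('pics/f2.png',cv2.resize(t[160:205,250:315],None,fx=12,fy=12,interpolation=cv2.INTER_CUBIC))"
```

```text
t 18.5 pos [0.5461 0.1973 0.2381] ydir 8.43 z [ 0.    -0.001 -1.   ] F [-0.4  0.7  0.5] M [ 0.02 -0.03 -0.  ] w 0.0345 q [ 0.23  0.28  1.48 -0.    1.38  0.08]
```

View pics/f0.png

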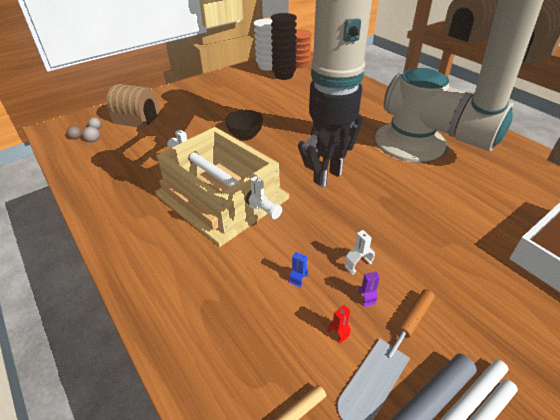

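View pics/f1.png

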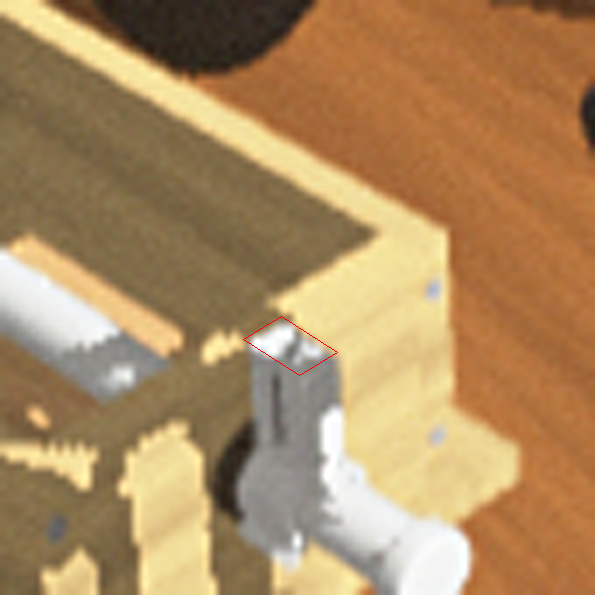

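View pics/f2.png

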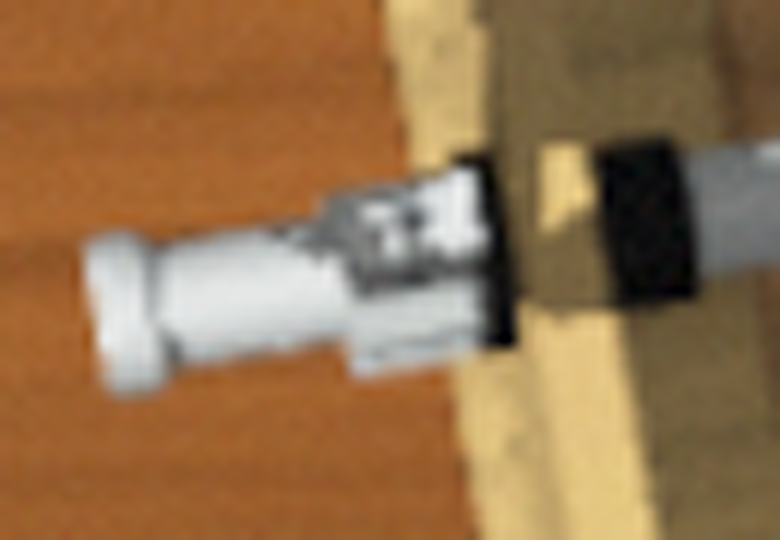

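The foot top matches the overlay of the seated pose. The clip stands upright and flush on the seal: the seal's visible edge moved from about 475 to 487 px in the 12x crop, roughly 1 to 2 mm. Nothing else has moved. Handing in.

```bash
python3 -c "
from rig import manip
print(manip.sign_off())"
```

```text
the job is handed in; nothing more can be done
None
```

The white 75 mm clip is snapped fully home on the +y end of the tube and is holding the seal squeezed by an estimated 1.3–1.8 mm. I handed the job in at 18.5 s of the 72 s allowed; it gave no verdict.

- **Snap:** the push peaked at about 11 N. The jaws then pulled the clip down onto the stop at TCP z 0.0976 m, against 0.098 expected.
- **Seal:** sliding took a steady 8.5 N or so. After meeting the seal I pressed on for about 1.8 mm and 4.7 N more, then eased the arm off before opening the fingers.
- **Last checks:** the final pictures show the clip upright, in line with the tube and flush against the seal. The arm is clear, and the bowl, big clip, trowel and coloured clips look unmoved.
- **Less certain:** the squeeze is inferred from force and travel, not measured. The two agreed to about 0.2 mm, and the TCP drifted back about 0.3 mm during unloading, which may be partly tool tilt. My first three move calls were refused for a missing field and moved nothing.

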